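Unlock the guard and hold a pressure gauge on the tilted test nipple

TASK

Check the pressure of the sealed museum case at its service block: take the key out of its wooden stand, push it fully down into the lock and turn it clockwise to the stop so that the guard bar swings off the tilted nipple, and leave the key in the lock. Then pick up the hand gauge, press its coupler squarely onto the nipple until it snaps over the two spring pins, push it on fully home against the valve's spring, and finish while still gripping the gauge and holding it fully home. Do not knock over or push away the glass jar and the loupe.

Things in the scene. Friction and masses are not known exactly. Their poses are not given: they have to be found in the camera images.
- key_grip (a point): Centre of the bow of a loose steel key (60 g) that stands blade down in its wooden stand, bow resting on the stand's top. z up, x along the bow's width. Bow: flat plate 36 (x) x 10 (y, grip across this) x 34 mm tall, so it reaches 17 mm above and below this point.
- key_tip (a point): Centre of the key blade's lower end, 37 mm below key_grip; same axes. The blade is 16 (x) x 6 (y) mm and 20 mm long, its last 4 mm thinned to 12.5 x 3.5 mm as a lead-in.
- keystand: Fixed wooden key stand, 60 (x) x 46 (y) x 32 mm tall, with one slot in the top. Origin at the centre of its underside.
- lock_slot (a point): Centre of the key slot's mouth in the top face, 82 mm above the table, of the lock: a square brass plug 36 x 36 mm on a round steel post. Turns with the lock: x is the long way of the slot, z up. Slot 17.8 (x) x 7.8 (y) mm with 1.5 mm chamfer, 22 mm deep; the seated key's bow rests on the plug's top, blade 20 mm deep.
- lock (a joint): Turn of the lock with its guard bar, rad: 0 = bar over the nipple, grows clockwise seen from above, stop at 1.25. Starts between 0 and 0.2. The key has up to about 0.2 rad of play in the slot. Friction about 0.1 Nm; stays where it is left.
- guard_tip (a point): Upper side of the free end of the guard bar (steel, 12 mm wide, 6 mm thick, level), which is fixed to the lock plug and reaches 125 mm from the lock's axis along the slot's -x; its top lies 2 mm below the plug's top. At the start it lies over the nipple or up to 20 mm beside it, in the way of the coupler.
- gauge_grip (a point): Centre of the grip of a loose hand pressure gauge (about 280 g), which stands upright on its mouth, 105 mm tall. z points along the gauge from mouth to grip. Grip: black bar 30 (x) x 26 (y, grip across this) mm, from 32 to 105 mm above the mouth; this point is 74 mm above the mouth.
- gauge_mouth (a point): Centre of the coupler's open lower rim, 74 mm below gauge_grip along z; same axes. Steel coupler, 34 mm in diameter, 32 mm long: mouth hole 19 mm across and 4 mm deep (the lip), then a wider bore 27 mm across whose end wall is 25 mm from the mouth.
- gauge_dial (a point): Centre of the face of the gauge's round dial (38 mm in diameter) on the grip's -x side, 26 mm out from the gauge's axis and 46 mm above the mouth; same axes as gauge_grip.
- nipple: Steel nipple on a slope of the service block. Origin: centre of its foot, 34 mm above the table; z is its axis, leaning 0.44 rad from vertical, away from the lock. The lock's axis is 90 mm off, level, in the direction opposite to the lean. Foot hexagonal, 28 mm wide, z 0 to 6 mm. Stem 15 mm in diameter up to z 26 mm, narrowing to 11 mm at z 30 mm.
- nipple_end (a point): End of the stem on the nipple's axis (z = 30 mm in its frame); the valve pin sticks out 10 mm further. By the height of the coupler's mouth on the axis: 23 mm meets the spring pins, 15 mm its end wall meets the valve pin, 13 mm or less is snapped, 6 mm is fully home with the rim on the foot. Snapping takes about 10 N.
- valve (a joint): How far the brass valve pin (9 mm in diameter, on the nipple's axis) is pushed into the nipple, m: 0 = out, about 0.009 with the coupler fully home. Its spring pushes back with 2.4 N at 0 and 9.6 N at 0.009.
- pin_left (a joint): How far the spring pin on the nipple's +y side is pushed in, m: 0 = out (before and after the snap), at most 0.005. Out, this ball stands 3.5 mm proud of the stem, centred at nipple z = 20 mm.
- pin_right (a joint): The same for the spring pin on the nipple's -y side.
- block: Fixed aluminium service block that carries nipple and lock, base plate 180 (x) x 110 (y) x 14 mm. Origin at the centre of its underside. The lock's axis is at x = +45 mm, the nipple's foot at x = -45 mm; the nipple leans to -x.
- jar: Small closed glass jar, 60 mm in diameter and 60 mm tall, loose, a bystander. Origin at the centre of its underside.
- loupe: Black eye loupe, 42 mm in diameter, 44 mm tall, loose, a bystander. Origin at the centre of its underside.

How it is judged:
By the outcome, as a careful person would: the job done as asked, in the order asked, and still so for the second after the job is handed in, while the arm keeps its last pose, push and grip.
It also fails if it takes over 64 s, if anything falls off the work surface, if the arm or the gripper's body presses on something with over 40 N, if the wrist force passes 120 N, or if a joint passes its speed limit or range.

ROBOT

A 7-joint arm with a two-finger parallel gripper is mounted at the origin on the work surface. World frame = base frame: x ahead of the robot, y to its left, z up, the work surface at z = 0. Lengths are in m, angles in rad, forces in N, time in s.
With the tool pointing down it reaches from about 0.425 to 0.925 m from the base axis. Payload 6.8 kg.
Tool frame: the origin (TCP) lies midway between the tips of the shut fingers; the grasp point (between the pads) lies 19 mm behind it; z points along the fingers, y is the line along which they close (so a half turn about z gives the same grasp; the last joint's range is limited). The gripper opens to 85 mm and grips with 20 to 120 N. Pads are 22 mm wide; open, the fingers measure 114 mm over their backs; the gripper's body (76 mm by 85 mm) begins 54 mm behind the grasp point. The pads swing forward as they close: fully open they stand 13 mm farther back than shut.
Start: joints at [1.157, 0.477, 0.022, 1.555, -0.011, 1.109, -0.083], TCP at [0.203, -0.644, 0.231] pointing down, gripper open.
Joint ranges: [-2.96, 2.96], [-0.34, 2.1], [-1.41, 1.46], [0.24, 2.44], [-1.37, 4.51], [0.17, 1.92], [-2.96, 2.96]. Speed limits (rad/s): [2.39, 2.39, 3.14, 3.14, 3.14, 3.14, 3.14].

INTERFACE

Orientations are given as a unit quaternion [w, x, y, z].
In Python, from station import readout, imaging, hand_in gives the robot as it stands.
- The arm moves only by the tool drive_tool, never from a script. Its argument "series" is a list of rows, each a list of 5 numbers: the shift along the tool's x, y, z in cm, then the turn about the tool's z in degrees, then the closure, from -1 (fully open) to 1 (shut). A call has 1 to 8 rows; each row shifts and turns the commanded pose from where the row before left it, along the tool's axes as they then stand; what a row does not reach is not made up. A row lasts 1/10 s, in which the tool goes at most 50 mm and 8.59 degrees, less where a joint would pass 70% of its speed; a pose out of reach is approached as far as the arm can. A call with a gripper value outside its range is refused whole. The fingers move at their own pace and stop on an object; "squeeze" is the grip in N (left out, the last holds). Time passes only in rows, so rows that do not move let the fingers close. It gives the time, the measured TCP pose, the force, the opening and the grip force at its end, in the units of the state.
- readout.get_obs(): the state, without advancing time (a new reading comes with each control period).
- imaging.read_camera(name): name is "side" or "top" or "wrist"; returns the picture (480x640x3 uint8, red, green, blue); there is no depth.
- imaging.camera_model(name): a dict with "vfov" (degrees; the focal length in pixels is half the picture's height over the tangent of half this angle, whatever the lens; pixels are square), "cx", "cy" (the principal point, pixels), "xyz" and "orientation" of the camera in the world. Camera axes: x right, y down, z forward; pixel columns grow to the right and rows downward; lengths in m; the calibration is good to about 2 mm. A picture is of the moment at which its call begins: read the wrist's pose just before it. camera_model takes no time and is no camera call; for the wrist camera it gives the pose at the moment of the call.
- hand_in(): hands the job in; it is judged then, once.
Trained networks look in the newest picture that a camera, given by its name, has taken for a name from the list of things; names that differ only in an ending like _2 or _b are one class to them, and where a whole thing is asked for, a point or a joint stands for the part that bears it (a point fixed in the world has none). Each returns a list of dicts, best first, with "conf" (0 to 1); they miss things now and then, are a little off and sometimes report something else, mostly with a low value. They report only what shows in the picture. A call takes as long as a camera call.
- imaging.cut_out(thing, camera): "mask" (480x640 bool, what is visible of it) and "centre" ([column, row] in pixels, amid what is visible of it).
The state is a dict: "t": time; "q": joint angles; "joint_vel": joint speeds; "joint_torque": joint torques, N m; "eef_pos": TCP position; "tool_rot": TCP orientation; "contact_force": force on the tool from outside, world axes, zero at the start; "torque": the same for the moment, N m; "gripper_width": opening from 0.0 (shut) to 1.0 (fully open); "grasp_force": force on a finger pad.
Only numpy, scipy, OpenCV 4.12 (cv2) and the standard library are available. Lean on these libraries where they do the work, as an engineer would, in place of code of your own. Each camera call takes 0.05 s, during which the arm holds its last target. There are 200 camera calls.

## Working session

There is one attempt and no reset: what is moved stays moved. The work goes in short steps, Python scripts to look and compute and a tool call to move; the robot and the scene stay as the last step left them, time stands still between calls to the robot, and variables do not carry over. Pictures are saved under pics/ and viewed, at most 10 in all, crops included, and the job is handed in when it is done.

Besides the shell and the picture viewer there is one more tool, called after "Emit:" as a command line: name --pt "numbers of a row" for each row, then --argument value for the rest. drive_tool: Moves the arm, as the interface text tells. Its arguments: {"type":"object","properties":{"series":{"type":"array"},"squeeze":{"type":"number"}},"required":["series"]}

```bash
mkdir -p pics; ls; cat > h.py <<'E'
import numpy as np, cv2
from station import readout, imaging, hand_in
from scipy.spatial.transform import Rotation as R
def cam(n):
    m=imaging.camera_model(n); f=240/np.tan(np.radians(m['vfov'])/2)
    w,x,y,z=m['orientation']; return m,f,R.from_quat([x,y,z,w]).as_matrix(),np.array(m['xyz'])
def ray(n,p,c=None):
    m,f,r,o=c or cam(n); d=r@np.array([(p[0]-m['cx'])/f,(p[1]-m['cy'])/f,1]); return o,d/np.linalg.norm(d)
def onz(n,p,z,c=None):
    o,d=ray(n,p,c); return o+d*(z-o[2])/d[2]
def proj(n,X,c=None):
    m,f,r,o=c or cam(n); q=r.T@(np.array(X)-o); return np.array([m['cx']+f*q[0]/q[2],m['cy']+f*q[1]/q[2]])
def tri(rs):
    A=sum(np.eye(3)-np.outer(d,d) for o,d in rs); b=sum((np.eye(3)-np.outer(d,d))@o for o,d in rs); return np.linalg.solve(A,b)
def shot(n,f):
    im=imaging.read_camera(n); cv2.imwrite(f,im[:,:,::-1]); return im
def pose():
    s=readout.get_obs(); w,x,y,z=s['tool_rot']; return np.array(s['eef_pos']),R.from_quat([x,y,z,w]).as_matrix(),s
E
python3 - <<'E'
from h import *
np.set_printoptions(precision=4,suppress=True)
p,r,s=pose();print(s)
for n in('side','top','wrist'):
    print(n,imaging.camera_model(n)); shot(n,f'pics/{n}0.png')
for n in('side','top'):
    for t in 'key_grip keystand lock_slot guard_tip gauge_grip gauge_dial nipple block jar loupe'.split():
        for d in imaging.cut_out(t,n)[:2]:
            m=d['mask'];ys,xs=np.nonzero(m);print(n,t,round(d['conf'],2),np.round(d['centre'],1),m.sum(),xs.min(),xs.max(),ys.min(),ys.max())
E
```

```text
pics
{'t': 0.0, 'q': array([ 1.1569,  0.4778,  0.0223,  1.5564, -0.0115,  1.1093, -0.0831]), 'joint_vel': array([-0.0011,  0.0005, -0.0005,  0.0014, -0.0003,  0.0002, -0.0015]), 'joint_torque': array([  0.0005, -59.6445,   1.6079, -28.1199,   0.0125,   0.0094,
         0.    ]), 'eef_pos': array([ 0.203 , -0.6431,  0.2303]), 'tool_rot': array([-0.0009,  0.9883,  0.1523, -0.0002]), 'contact_force': array([ 0.1576, -0.1176,  0.2802]), 'torque': array([0.0026, 0.0172, 0.009 ]), 'grasp_force': 0.0, 'gripper_width': 0.9984332812243988}
side {'vfov': 42.71206111428073, 'cx': 305.01974210413005, 'cy': 239.88971573548318, 'xyz': array([-0.0431,  0.657 ,  0.7099]), 'orientation': array([ 0.1529, -0.305 ,  0.8418, -0.4183])}
top {'vfov': 49.862843245262994, 'cx': 326.0229108206164, 'cy': 238.40364620516507, 'xyz': array([ 0.3403, -0.0181,  0.893 ]), 'orientation': array([ 0.0742, -0.6956,  0.7124, -0.0562])}
wrist {'vfov': 61.27127697628634, 'cx': 323.14730080935277, 'cy': 244.4169388687022, 'xyz': array([ 0.2749, -0.6209,  0.3738]), 'orientation': array([ 0.1183,  0.7977, -0.5847, -0.0884])}

[... 401 characters left out ...]
282.  246.7] 4767 226 338 200 283
side nipple 0.53 [300.6 245.6] 167 294 309 238 250
side block 0.67 [281.  249.4] 4645 226 337 201 283
side jar 0.82 [172.5 288.4] 1482 155 193 264 310
side loupe 0.75 [320.9 184.6] 432 313 332 172 199
top key_grip 0.77 [181.3 263.4] 230 177 188 253 275
top keystand 0.68 [191.6 269.3] 953 171 206 248 286
top lock_slot 0.93 [328.9 176.2] 1010 317 339 156 241
top lock_slot 0.58 [488.6 282.3] 863 469 504 264 294
top gauge_grip 0.64 [489.1 280.7] 885 469 504 264 294
top gauge_dial 0.94 [485.1 282. ] 913 468 505 263 294
top nipple 0.73 [335.  226.7] 209 329 344 218 233
top jar 0.94 [209.7 175.9] 1190 190 229 157 196
top loupe 0.68 [447.5 163.6] 595 433 459 148 177
```

```bash
python3 - <<'E'
import cv2,numpy as np
a=cv2.imread('pics/top0.png')[130:310,150:530]; b=cv2.imread('pics/side0.png')[160:390,140:450]
cv2.imwrite('pics/a.png',cv2.resize(a,(760,360),interpolation=2)); cv2.imwrite('pics/b.png',cv2.resize(b,None,fx=2.5,fy=2.5,interpolation=2))
E
```

```text
(no output)
```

View pics/a.png

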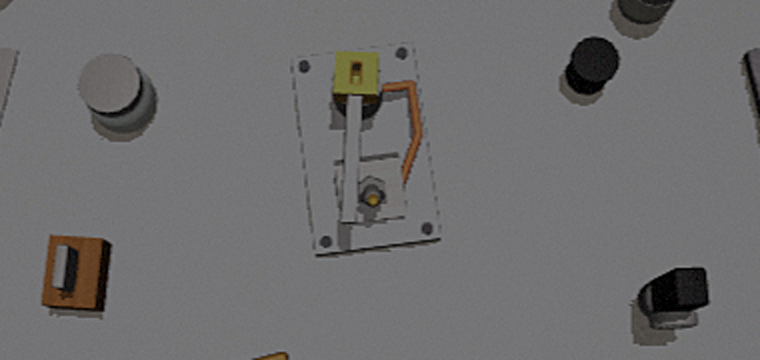

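View pics/b.png

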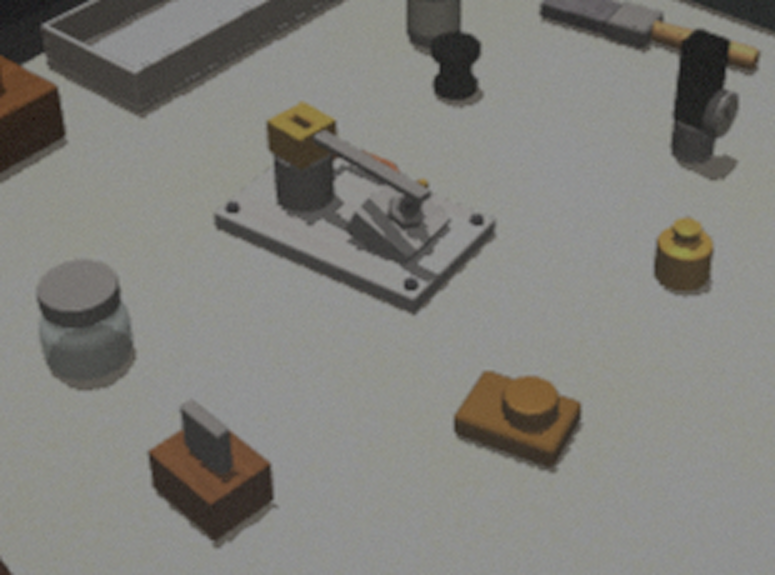

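The top view shows the plug at about (328,167), the guard bar to (326,240), the nipple at (335,227), the key at (181,263), the gauge at (489,281), the jar at (205,172) and the loupe at (446,160). The side view agrees.

```bash
python3 - <<'E'
from h import *
np.set_printoptions(precision=4,suppress=True)
T=cam('top');S=cam('side')
for n,p,z in [('plug',(328.5,167),.082),('c1',(295.5,160),.014),('c2',(357,151.5),.014),('c3',(369.5,248.5),.014),('c4',(308,255.5),.014),('bartip',(325,240),.08),('jar',(205,172),.06),('loupe',(447,159),.044)]:
    print(n,onz('top',p,z,T))
print('key',tri([ray('top',(181.3,263.4),T),ray('side',(222.4,334.2),S)]))
print('plug',tri([ray('top',(328.5,167),T),ray('side',(140+302/2.5,160+120/2.5),S)]))
print('gauge top',tri([ray('top',(150+690/2,130+287/2),T),ray('side',(140+706/2.5,160+40/2.5),S)]))
print('stand', [onz('top',(150+x/2,130+y/2),.032,T) for x,y in((49,235),(109,238),(105,310),(42,305))])
print('gauge top corners',[onz('top',(150+x/2,130+y/2),.105,T) for x,y in((674,270),(704,268),(707,304),(678,307))])
p,r,s=pose();print(p,r)
m=imaging.camera_model('wrist');c=cam('wrist');print(r.T@(c[3]-p),r.T@c[2])
E
```

```text
plug [ 0.611  -0.0055  0.082 ]
c1 [0.6486 0.0542 0.014 ]
c2 [ 0.6611 -0.0559  0.014 ]
c3 [ 0.4851 -0.0718  0.014 ]
c4 [0.4756 0.0344 0.014 ]
bartip [0.4898 0.0029 0.08  ]
jar [0.6159 0.2042 0.06  ]
loupe [ 0.6318 -0.2079  0.044 ]
key [0.463  0.2437 0.0492]
plug [ 0.6138 -0.0042  0.0799]
gauge top [ 0.4283 -0.2547  0.1036]
stand [array([0.4924, 0.2611, 0.032 ]), array([0.4885, 0.2095, 0.032 ]), array([0.4272, 0.2115, 0.032 ]), array([0.4327, 0.265 , 0.032 ])]
gauge top corners [array([ 0.44  , -0.2441,  0.105 ]), array([ 0.441 , -0.2669,  0.105 ]), array([ 0.4135, -0.2668,  0.105 ]), array([ 0.4117, -0.2449,  0.105 ])]
[ 0.2032 -0.6437  0.2313] [[ 0.9536  0.301   0.    ]
 [ 0.301  -0.9536  0.    ]
 [ 0.     -0.     -1.    ]]
[ 0.0752  0.0001 -0.1434] [[-0.0005 -0.9564 -0.2921]
 [ 1.     -0.0002 -0.0011]
 [ 0.001  -0.2921  0.9564]]
```

```bash
cat >> h.py <<'E'
def yaw(r): return np.degrees(np.arctan2(r[1,0],r[0,0]))
def plan(wps,g,start=None,step=4.5,turn=8.4):
    """wps: (x,y,z,yaw deg) list for a downward tool; prints rows in tool axes"""
    p,r,s=pose(); y=yaw(r)
    if start: p,y=np.array(start[:3]),start[3]
    for w in wps:
        d=np.array(w[:3])-p; dy=w[3]-y
        n=max(1,int(np.ceil(max(np.linalg.norm(d)*100/step,abs(dy)/turn))))
        out=[]
        for k in range(n):
            a=np.radians(y+dy*k/n); e=d/n*100
            out.append([round(e[0]*np.cos(a)+e[1]*np.sin(a),2),round(e[0]*np.sin(a)-e[1]*np.cos(a),2),round(-e[2],2),round(-dy/n,2),g])
        for k in range(0,n,8): print(out[k:k+8])
        print('--'); p,y=np.array(w[:3]),w[3]
E
python3 -c "
from h import *
plan([(.50,-.20,.25,96),(.54,0,.25,176)],-1)"
```

```text
[[np.float64(3.47), np.float64(-2.78), np.float64(-0.16), np.float64(-6.54), -1], [np.float64(3.77), np.float64(-2.37), np.float64(-0.16), np.float64(-6.54), -1], [np.float64(4.01), np.float64(-1.92), np.float64(-0.16), np.float64(-6.54), -1], [np.float64(4.2), np.float64(-1.45), np.float64(-0.16), np.float64(-6.54), -1], [np.float64(4.34), np.float64(-0.97), np.float64(-0.16), np.float64(-6.54), -1], [np.float64(4.42), np.float64(-0.47), np.float64(-0.16), np.float64(-6.54), -1], [np.float64(4.45), np.float64(0.04), np.float64(-0.16), np.float64(-6.54), -1], [np.float64(4.41), np.float64(0.55), np.float64(-0.16), np.float64(-6.54), -1]]
[[np.float64(4.32), np.float64(1.05), np.float64(-0.16), np.float64(-6.54), -1], [np.float64(4.18), np.float64(1.53), np.float64(-0.16), np.float64(-6.54), -1], [np.float64(3.97), np.float64(2.0), np.float64(-0.16), np.float64(-6.54), -1], [np.float64(3.72), np.float64(2.44), np.float64(-0.16), np.float64(-6.54), -1]]
--
[[np.float64(1.95), np.float64(0.61), np.float64(-0.0), -8.0, -1], [np.float64(1.84), np.float64(0.87), np.float64(-0.0), -8.0, -1], [np.float64(1.7), np.float64(1.12), np.float64(-0.0), -8.0, -1], [np.float64(1.53), np.float64(1.35), np.float64(-0.0), -8.0, -1], [np.float64(1.33), np.float64(1.55), np.float64(-0.0), -8.0, -1], [np.float64(1.1), np.float64(1.72), np.float64(-0.0), -8.0, -1], [np.float64(0.85), np.float64(1.85), np.float64(-0.0), -8.0, -1], [np.float64(0.59), np.float64(1.95), np.float64(-0.0), -8.0, -1]]
[[np.float64(0.31), np.float64(2.02), np.float64(-0.0), -8.0, -1], [np.float64(0.02), np.float64(2.04), np.float64(-0.0), -8.0, -1]]
--
```

Emit:
drive_tool --pt "3.5 -2.8 -0.2 -6.5 -1" --pt "3.8 -2.4 -0.2 -6.5 -1" --pt "4.0 -1.9 -0.2 -6.5 -1" --pt "4.2 -1.5 -0.2 -6.5 -1" --pt "4.3 -1.0 -0.2 -6.5 -1" --pt "4.4 -0.5 -0.2 -6.5 -1" --pt "4.4 0 -0.2 -6.5 -1" --pt "4.4 0.5 -0.2 -6.5 -1"

```text
t: 1.95
eef_pos: [0.4006, -0.3462, 0.2478]
tool_rot: [0.0, 0.82, 0.572, 0.0]
contact_force: [1.0, -0.0, -0.1]
gripper_width: 0.998
grasp_force: 0.0
```

Emit:
drive_tool --pt "4.3 1.0 0 -6.5 -1" --pt "4.2 1.5 0 -6.5 -1" --pt "4.0 2.0 0 -6.5 -1" --pt "3.7 2.4 0 -6.5 -1" --pt "2.0 0.6 0 -8 -1" --pt "1.8 0.9 0 -8 -1" --pt "1.7 1.1 0 -8 -1" --pt "1.5 1.3 0 -8 -1"

```text
t: 2.75
eef_pos: [0.5153, -0.1199, 0.2474]
tool_rot: [0.0, 0.44, 0.898, -0.0]
contact_force: [-0.5, -0.4, 0.2]
gripper_width: 1.0
grasp_force: 0.0
```

Emit:
drive_tool --pt "1.3 1.5 0 -8 -1" --pt "1.1 1.7 0 -8 -1" --pt "0.8 1.8 0 -8 -1" --pt "0.6 1.9 0 -8 -1" --pt "0.3 2.0 0 -8 -1" --pt "0 2.0 0 -8 -1" --pt "0 0 0 0 -1"

```text
t: 3.45
eef_pos: [0.5401, -0.0002, 0.2477]
tool_rot: [0.0, 0.036, 0.999, 0.001]
contact_force: [0.1, 0.0, -0.5]
gripper_width: 0.999
grasp_force: 0.0
```

```bash
python3 - <<'E'
from h import *
np.set_printoptions(precision=4,suppress=True)
p,r,s=pose();c=cam('wrist');im=shot('wrist','pics/w1.png');print(s['t'],p,yaw(r),s['q'],r.T@(c[3]-p))
for t in 'lock_slot guard_tip nipple'.split():
    for d in imaging.cut_out(t,'wrist')[:2]: print(t,d['conf'],d['centre'])
h=cv2.cvtColor(im[:,:,::-1].copy(),cv2.COLOR_BGR2HSV);m=cv2.inRange(h,(20,100,60),(35,255,255))
for a in cv2.findContours(m,0,2)[0]:
    if cv2.contourArea(a)>80: print(cv2.contourArea(a),cv2.minAreaRect(a))
E
```

```text
3.45 [ 0.5401 -0.0002  0.2477] 175.88076013232376 [ 0.5311  0.3366 -0.7906  1.82    0.2657  1.0936  1.1443] [ 0.0746  0.     -0.1433]
lock_slot 0.65 [326.5, 279.9]
guard_tip 0.74 [326.8, 281.5]
nipple 0.89 [306.8, 191.0]
nipple 0.67 [588.3, 95.1]
1591.0 ((327.4999694824219, 305.4999694824219), (38.99999237060547, 42.99999237060547), 90.0)
182.0 ((155.5, 4.0), (8.0, 35.0), 90.0)
```

View pics/w1.png

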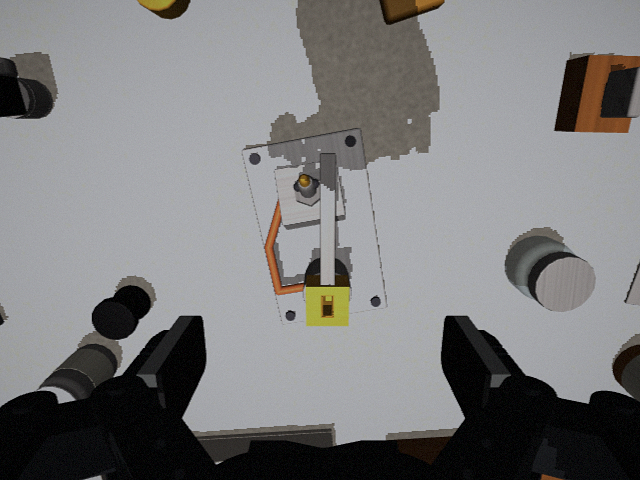

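The wrist view shows the slot at (327,306), the bar running from there to (328,154), the plate corners at (243,150), (359,128), (386,306) and (282,324), and the nipple tip at (305,179).

```bash
python3 - <<'E'
from h import *
np.set_printoptions(precision=4,suppress=True)
c=cam('wrist')
L=onz('wrist',(327.3,305.7),.082,c);B=onz('wrist',(328,154),.080,c);N=onz('wrist',(307,192),.037,c)
print('slot',L,'bar',B,'baryaw',np.degrees(np.arctan2(*(L-B)[1::-1])),np.linalg.norm((L-B)[:2]),'nip',N)
C=[onz('wrist',p,.014,c) for p in((243,150),(359,128),(386,306),(282,324))];print(np.array(C),np.mean(C,0))
for i,j in((0,3),(1,2)):
    d=C[j]-C[i];print(np.degrees(np.arctan2(d[1],d[0])),np.linalg.norm(d))
plan([(.475,.243,.20,182)],-1)
E
```

```text
slot [ 0.6137 -0.0071  0.082 ] bar [0.4902 0.0033 0.08  ] baryaw -4.80806615089205 0.1239480540801094 nip [ 0.5247 -0.0174  0.037 ]
[[ 0.4856 -0.0729  0.014 ]
 [ 0.4751  0.0331  0.014 ]
 [ 0.6517  0.0506  0.014 ]
 [ 0.6633 -0.0574  0.014 ]] [ 0.5689 -0.0116  0.014 ]
4.994304003407085 0.17834276533673868
5.688741529712497 0.17747783372661158
[[np.float64(1.41), np.float64(4.03), np.float64(0.79), np.float64(-1.12), -1], [np.float64(1.33), np.float64(4.06), np.float64(0.79), np.float64(-1.12), -1], [np.float64(1.25), np.float64(4.08), np.float64(0.79), np.float64(-1.12), -1], [np.float64(1.17), np.float64(4.1), np.float64(0.79), np.float64(-1.12), -1], [np.float64(1.09), np.float64(4.13), np.float64(0.79), np.float64(-1.12), -1], [np.float64(1.01), np.float64(4.15), np.float64(0.79), np.float64(-1.12), -1]]
--
```

Emit:
drive_tool --pt "1.4 4.0 0.6 0 -1" --pt "1.4 4.0 0.6 0 -1" --pt "1.4 4.0 0.6 0 -1" --pt "1.4 4.0 0.6 0 -1" --pt "1.4 4.0 0.6 0 -1" --pt "1.2 3.8 0.6 0 -1" --pt "0 0 0 0 -1"

```text
t: 4.35
eef_pos: [0.4742, 0.2454, 0.2113]
tool_rot: [-0.0, 0.036, 0.999, 0.001]
contact_force: [0.2, 0.3, 0.8]
gripper_width: 1.0
grasp_force: 0.0
```

```bash
python3 - <<'E'
from h import *
np.set_printoptions(precision=4,suppress=True)
p,r,s=pose();c=cam('wrist');im=shot('wrist','pics/w2.png');print(s['t'],p,yaw(r))
for t in 'key_grip keystand'.split():
    for d in imaging.cut_out(t,'wrist')[:2]:
        a=max(cv2.findContours(d['mask'].astype(np.uint8),0,2)[0],key=cv2.contourArea)
        print(t,d['conf'],d['centre'],cv2.minAreaRect(a),onz('wrist',d['centre'],.049,c))
cv2.imwrite('pics/w2c.png',cv2.resize(im[180:400,220:440,::-1],None,fx=2.5,fy=2.5))
E
```

```text
4.35 [0.4742 0.2454 0.2113] 175.85735867420277
key_grip 0.95 [319.9, 210.6] ((319.5, 207.0), (54.0, 13.0), 90.0) [0.4663 0.2443 0.049 ]
keystand 0.59 [328.8, 197.2] ((320.06439208984375, 199.39401245117188), (57.38370895385742, 78.77315521240234), 1.023030161857605) [0.4564 0.2519 0.049 ]
```

View pics/w2c.png

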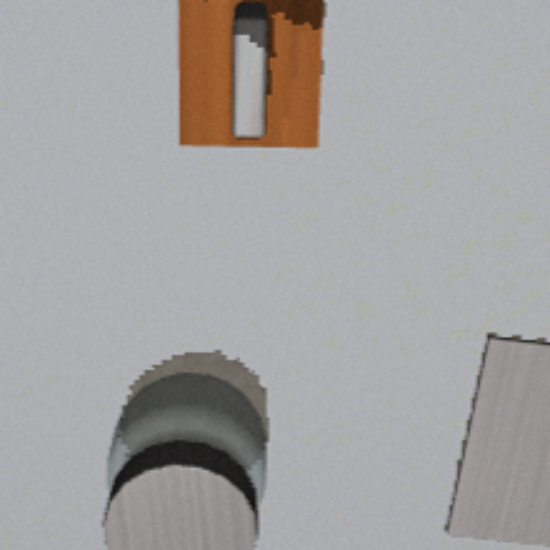

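```bash
python3 - <<'E'
from h import *
c=cam('wrist')
e=onz('wrist',(319.8,234.8),.066,c);a=np.radians(-4.1);k=e-.018*np.array([np.cos(a),np.sin(a),0]);print(e,k)
E
```

```text
[0.4838553  0.23611615 0.066     ] [0.46590137 0.2374031  0.066     ]
```

```bash
python3 - <<'E'
from h import *
np.set_printoptions(precision=4,suppress=True)
p,r,s=pose();c=cam('wrist');print(s['t'],p,yaw(r),c[3],r.T@(c[3]-p));print(r.T@c[2])
for z in(.049,.066):print(onz('wrist',(319.9,210.6),z,c),onz('wrist',(319.8,234.8),z,c))
for X in((.463,.2437,.066),(.481,.2424,.066)):print(proj('wrist',X,c))
d=imaging.cut_out('key_grip','wrist')[0];print(d['centre'],pose()[0])
E
```

```text
4.5 [0.4771 0.2389 0.2111] 175.38972473311563 [0.4028 0.2451 0.3545] [ 0.0746  0.     -0.1434]
[[-0.0005 -0.9556 -0.2946]
 [ 1.     -0.0009  0.0013]
 [-0.0015 -0.2946  0.9556]]
[0.4694 0.2373 0.049 ] [0.4886 0.2356 0.049 ]
[0.4657 0.2377 0.066 ] [0.4839 0.2361 0.066 ]
[327.8394 206.3446]
[327.9731 230.4188]
[319.9, 210.6] [0.4775 0.2384 0.2112]
```

```bash
python3 - <<'E'
from h import *
np.set_printoptions(precision=4,suppress=True)
p,r,s=pose();c=cam('wrist');im=shot('wrist','pics/w3.png');print(p,yaw(r))
d=imaging.cut_out('key_grip','wrist')[0];m=d['mask'];ys,xs=np.nonzero(m);print(d['centre'],xs.min(),xs.max(),ys.min(),ys.max())
for y in range(ys.min(),ys.max()+1,6): q=np.nonzero(m[y])[0];print(y,q.min(),q.max())
e=onz('wrist',(d['centre'][0],ys.max()+.5),.066,c);print(e)
plan([(.463,.244,.12,176),(.463,.244,.039,176)],-1)
E
```

```text
[0.4775 0.2384 0.2112] 175.32346407629396
[331.0, 203.9] 323 336 177 229
177 325 334
183 324 336
189 323 336
195 323 336
201 323 336
207 323 336
213 323 336
219 323 336
225 323 336
[0.4808 0.2441 0.066 ]
[[np.float64(0.5), np.float64(0.15), np.float64(3.04), np.float64(-0.23), -1], [np.float64(0.5), np.float64(0.15), np.float64(3.04), np.float64(-0.23), -1], [np.float64(0.5), np.float64(0.15), np.float64(3.04), np.float64(-0.23), -1]]
--
[[np.float64(0.0), np.float64(0.0), np.float64(4.05), 0.0, -1], [np.float64(0.0), np.float64(0.0), np.float64(4.05), 0.0, -1]]
--
```

Emit:
drive_tool --pt "0.5 0.2 3.0 -0.5 -1" --pt "0.5 0.2 3.0 0 -1" --pt "0.5 0.2 3.0 0 -0.5" --pt "0 0 3.0 0 -0.5" --pt "0 0 2.0 0 -0.5" --pt "0 0 0 0 -0.5" --pt "0 0 0 0 -0.5" --squeeze 40

```text
t: 5.35
eef_pos: [0.4626, 0.2468, 0.0717]
tool_rot: [0.0, 0.036, 0.999, -0.0]
contact_force: [0.3, 0.2, 0.1]
gripper_width: 0.753
grasp_force: 0.0
```

```bash
python3 - <<'E'
from h import *
np.set_printoptions(precision=4,suppress=True)
p,r,s=pose();print(p,yaw(r),s['gripper_width'],s['q'])
plan([(.463,.2445,.038,176)],-.5)
E
```

```text
[0.4626 0.2468 0.0717] 175.92882615137546 0.7529246417429594 [-0.0272  0.5582 -0.7369  2.0049  0.5322  0.7777  0.4192]
[[np.float64(-0.05), np.float64(-0.22), np.float64(3.37), np.float64(-0.07), -0.5]]
--
```

Emit:
drive_tool --pt "0 -0.2 1.5 0 -0.5" --pt "0 0 1.8 0 -0.5" --pt "0 0 0 0 -0.5" --pt "0 0 0 0 0.3" --pt "0 0 0 0 1" --pt "0 0 0 0 1" --pt "0 0 0 0 1" --pt "0 0 0 0 1"

```text
t: 6.15
eef_pos: [0.4623, 0.2453, 0.039]
tool_rot: [0.0, 0.035, 0.999, -0.0]
contact_force: [-0.9, -1.9, 6.4]
gripper_width: 0.108
grasp_force: 41.8
```

Emit:
drive_tool --pt "0 0 -1.0 0 1" --pt "0 0 -1.5 0 1" --pt "0 0 -2.5 0 1" --pt "0 0 -3.5 0 1" --pt "0 0 -3.5 0 1" --pt "0 0 0 0 1" --squeeze 60

```text
t: 6.75
eef_pos: [0.4642, 0.2478, 0.1638]
tool_rot: [0.004, 0.035, 0.999, 0.002]
contact_force: [0.9, 1.2, -0.3]
gripper_width: 0.104
grasp_force: 60.1
```

```bash
python3 - <<'E'
from h import *
np.set_printoptions(precision=4,suppress=True)
p,r,s=pose();print(p,yaw(r),s['gripper_width'],s['grasp_force'],s['contact_force'])
plan([(.56,-.007,.16,175.5)],1)
E
```

```text
[0.4642 0.2478 0.1638] 176.0367724345051 0.10407315463940725 60.06946384906769 [ 0.86    1.2331 -0.3409]
[[np.float64(-1.62), np.float64(-3.54), np.float64(0.05), np.float64(0.08), 1], [np.float64(-1.62), np.float64(-3.53), np.float64(0.05), np.float64(0.08), 1], [np.float64(-1.63), np.float64(-3.53), np.float64(0.05), np.float64(0.08), 1], [np.float64(-1.63), np.float64(-3.53), np.float64(0.05), np.float64(0.08), 1], [np.float64(-1.64), np.float64(-3.53), np.float64(0.05), np.float64(0.08), 1], [np.float64(-1.64), np.float64(-3.53), np.float64(0.05), np.float64(0.08), 1], [np.float64(-1.65), np.float64(-3.52), np.float64(0.05), np.float64(0.08), 1]]
--
```

Emit:
drive_tool --pt "-1.6 -3.5 0 0 1" --pt "-1.6 -3.5 0 0 1" --pt "-1.6 -3.5 0 0 1" --pt "-1.6 -3.5 0 0 1" --pt "-1.6 -3.5 0 0 1" --pt "-1.6 -3.5 0 0 1" --pt "-1.0 -2.0 0 0 1" --pt "0 0 0 0 1"

```text
t: 7.55
eef_pos: [0.5526, 0.0042, 0.1582]
tool_rot: [0.0, 0.038, 0.999, -0.001]
contact_force: [-0.4, 0.0, -0.7]
gripper_width: 0.107
grasp_force: 60.1
```

Emit:
drive_tool --pt "0 0 0 0 1" --pt "0 0 0 0 1"

```text
t: 7.75
eef_pos: [0.5512, 0.0102, 0.1586]
tool_rot: [-0.0, 0.034, 0.999, 0.0]
contact_force: [-0.4, 0.9, -0.8]
gripper_width: 0.108
grasp_force: 60.1
```

```bash
python3 - <<'E'
from h import *
np.set_printoptions(precision=4,suppress=True)
p,r,s=pose();c=cam('wrist');np.save('c.npy',np.array(c,dtype=object),allow_pickle=True);im=shot('wrist','pics/w4.png');print(s['t'],p,yaw(r),s['grasp_force'],pose()[0])
for t in 'lock_slot guard_tip nipple key_grip'.split():
    for d in imaging.cut_out(t,'wrist')[:1]: print(t,d['conf'],d['centre'])
E
```

```text
7.75 [0.5512 0.0102 0.1586] 176.1415187145271 60.0875723361969 [0.5512 0.0102 0.1586]
lock_slot 0.94 [308.3, 215.1]
guard_tip 0.89 [307.3, 213.1]
nipple 0.93 [284.3, 199.6]
key_grip 0.76 [322.3, 341.4]
```

View pics/w4.png

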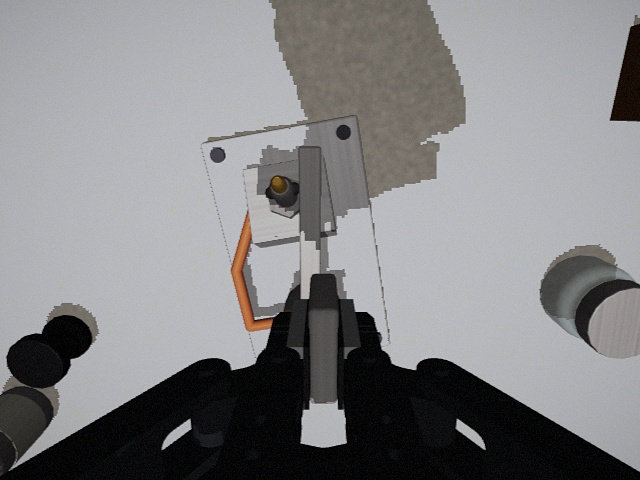

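```bash
python3 - <<'E'
from h import *
np.set_printoptions(precision=4,suppress=True)
p,r,s=pose();c=tuple(np.load('c.npy',allow_pickle=True));im=cv2.imread('pics/w4.png')
g=cv2.cvtColor(im,cv2.COLOR_BGR2GRAY)
def mid(y,x0=288,x1=336):
    return None
a=onz('wrist',(310.5,147.5),.080,c);b=onz('wrist',(310.5,265),.080,c);d=(b-a)[:2];d/=np.linalg.norm(d)
print('tip',a,'yaw',np.degrees(np.arctan2(d[1],d[0])),'lock',a[:2]+.125*d)
C=np.array([onz('wrist',q,.014,c) for q in((202,142),(356,116),(389,345))]);print(C)
for i,j in((0,1),(1,2)):
    e=C[j]-C[i];print(np.degrees(np.arctan2(e[1],e[0])),np.linalg.norm(e))
print('key bow top centre', [onz('wrist',q,.1585+.027,c) for q in((322.5,276),(322.5,402))])
print(p, c[3])
w=cv2.imread('pics/w1.png')
E
```

```text
tip [0.4906 0.0079 0.08  ] yaw -4.411700477795716 lock [ 0.6152 -0.0017]
[[ 0.4859 -0.0685  0.014 ]
 [ 0.476   0.0381  0.014 ]
 [ 0.6535  0.0569  0.014 ]]
95.29231516991263 0.10713526222644537
6.045355335912573 0.17850394635098332
key bow top centre [array([0.5227, 0.0121, 0.1855]), array([0.5688, 0.0089, 0.1855])]
[0.5515 0.0095 0.1584] [0.4767 0.0151 0.3019]
```

```bash
python3 - <<'E'
from h import *
np.set_printoptions(precision=4,suppress=True)
p,r,s=pose();c=cam('wrist');im=shot('wrist','pics/w5.png');print(s['t'],p,yaw(r),s['joint_vel'].round(3))
g=cv2.GaussianBlur(cv2.cvtColor(im,cv2.COLOR_RGB2GRAY),(3,3),0).astype(float)
for y in (160,180,200,215): 
    d=np.diff(g[y,285:340]); print(y,'edges',285+np.argsort(-abs(d))[:6],d[np.argsort(-abs(d))[:6]])
print('tip rows',[ (x,130+np.argmax(abs(np.diff(g[130:165,x])))) for x in(305,310,315)])
T=cam('top')
k=imaging.read_camera('top');cv2.imwrite('pics/t2.png',k[:,:,::-1])
print('top bartip pred for y=.0079', proj('top',(.4906,.0079,.080),T), 'tipcorners nip', proj('top',(.4906,.0033,.08),T))
E
```

```text
8.0 [0.5515 0.0095 0.1584] 176.1092108356353 [ 0.004  0.001  0.004 -0.004 -0.001 -0.     0.002]
160 edges [322 325 298 321 319 299] [ 16.  14. -12.  11. -10. -10.]
180 edges [322 288 329 291 327 286] [ 19. -17.  17.  14. -12.  11.]
200 edges [332 322 297 296 330 321] [ 21.  19.  16.  15. -15.  12.]
215 edges [300 295 299 296 291 294] [-50.  39. -39.  31. -25.  25.]
tip rows [(305, np.int64(144)), (310, np.int64(144)), (315, np.int64(144))]
top bartip pred for y=.0079 [321.8433 239.6101] tipcorners nip [324.7127 239.5359]
```

```bash
python3 - <<'E'
from h import *
np.set_printoptions(precision=4,suppress=True)
p,r,s=pose();c=cam('wrist')
K=p+[.0007,-.0005,.010]
u=np.array([np.cos(np.radians(-3.9)),np.sin(np.radians(-3.9)),0])
for n,o,z in(('bow top -x',-.018,.017),('bow bot -x',-.018,-.017),('blade tip -x',-.00625,-.037),('bow top +x',.018,.017)): print(n,proj('wrist',K+u*o+[0,0,z],c))
a=onz('wrist',(311,144.5),.080,c);print('tip',a,'lock',a[:2]+.125*np.array([np.cos(np.radians(-4.4)),np.sin(np.radians(-4.4))]))
im=cv2.imread('pics/w5.png')[250:420,250:400];cv2.imwrite('pics/w5c.png',cv2.resize(im,None,fx=3.5,fy=3.5))
t=cv2.imread('pics/t2.png')[130:310,250:410];
E
```

```text
bow top -x [321.0825 309.3035]
bow bot -x [321.3683 270.8927]
blade tip -x [321.547  279.4342]
bow top +x [321.3514 404.8554]
tip [0.4894 0.0072 0.08  ] lock [ 0.6141 -0.0024]
```

View pics/w5c.png

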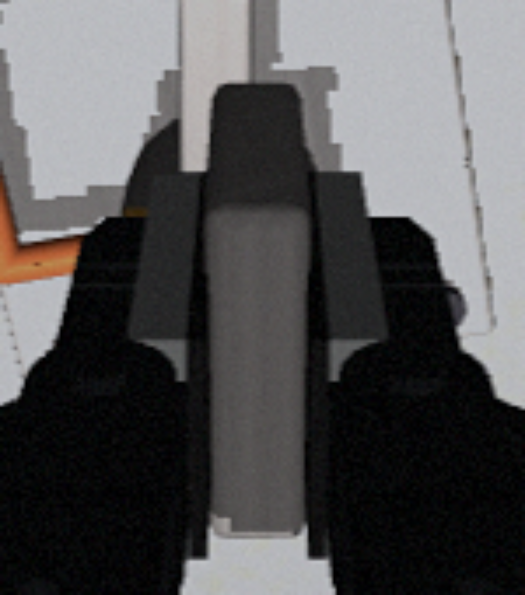

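The crop shows the key centred at column ~323.5, from bow-bottom row 274 to top +x edge row 402. That matches the predicted pose in the grip, so I move over the lock.

Emit:
drive_tool --pt "-3.0 -0.4 0 0.5 1" --pt "-3.3 -0.4 1.0 0 1" --pt "0 0 2.2 0 1" --pt "0 0 0 0 1" --pt "0 0 0 0 1" --pt "0 0 0 0 1"

```text
t: 8.7
eef_pos: [0.6139, -0.0035, 0.1273]
tool_rot: [0.0, 0.039, 0.999, 0.0]
contact_force: [0.3, 0.9, -0.6]
gripper_width: 0.105
grasp_force: 60.1
```

```bash
python3 - <<'E'
from h import *
np.set_printoptions(precision=4,suppress=True)
p,r,s=pose();print(s['t'],p,yaw(r),s['joint_vel'].round(3),s['contact_force'],s['q'])
plan([(.6137,-.0028,.125,175.6)],1)
E
```

```text
8.7 [ 0.6139 -0.0035  0.1273] 175.56950282236306 [ 0.003 -0.009 -0.001 -0.003  0.002 -0.003 -0.001] [ 0.3181  0.8565 -0.5767] [ 0.4223  0.5924 -0.7113  1.7622  0.4613  0.9598  1.0177]
[[np.float64(0.03), np.float64(0.07), np.float64(0.23), np.float64(-0.03), 1]]
--
```

Emit:
drive_tool --pt "0 0.05 0.8 0 1" --pt "0 0 0.7 0 1" --pt "0 0 0.5 0 1" --pt "0 0 0.4 0 1" --pt "0 0 0.4 0 1" --pt "0 0 0 0 1"

```text
t: 9.3
eef_pos: [0.6139, -0.0028, 0.0978]
tool_rot: [-0.0, 0.039, 0.999, 0.001]
contact_force: [0.9, 1.9, -2.3]
gripper_width: 0.104
grasp_force: 60.0
```

Emit:
drive_tool --pt "0 0 0.4 0 1" --pt "0 0 0.4 0 1" --pt "0 0 0.3 0 1" --pt "0 0 0.2 0 1" --pt "0 0 0 0 1"

```text
t: 9.8
eef_pos: [0.6142, -0.0028, 0.0888]
tool_rot: [0.0, 0.039, 0.999, -0.001]
contact_force: [-12.2, 0.1, 30.8]
gripper_width: 0.103
grasp_force: 64.9
```

Emit:
drive_tool --pt "0 0 -0.2 8 1" --pt "0 0 0 8 1" --pt "0 0 0 8 1" --pt "0 0 0 8 1" --pt "0 0 0 8 1" --pt "0 0 0 8 1" --pt "0 0 0 8 1" --pt "0 0 0 0 1" --squeeze 90

```text
t: 10.6
eef_pos: [0.6146, -0.0024, 0.0891]
tool_rot: [0.001, 0.505, 0.863, 0.0]
contact_force: [-2.6, 3.5, 13.2]
gripper_width: 0.099
grasp_force: 89.9
```

```bash
python3 - <<'E'
from h import *
np.set_printoptions(precision=4,suppress=True)
p,r,s=pose();print(s['t'],p,yaw(r),s['torque'],s['contact_force'])
E
```

```text
10.6 [ 0.6146 -0.0024  0.0891] 119.33648572098524 [ 0.7117  0.8019 -0.1093] [-2.5863  3.4616 13.2299]
```

Emit:
drive_tool --pt "0 0 0 5 1" --pt "0 0 0 5 1" --pt "0 0 0 4 1" --pt "0 0 0 0 1"

```text
t: 11.0
eef_pos: [0.6146, -0.0025, 0.0891]
tool_rot: [0.001, 0.605, 0.796, 0.001]
contact_force: [-3.3, 2.9, 13.8]
gripper_width: 0.102
grasp_force: 89.9
```

```bash
python3 - <<'E'
from h import *
np.set_printoptions(precision=4,suppress=True)
p,r,s=pose();print(s['t'],p,yaw(r),s['torque'],s['contact_force'])
E
```

```text
11.0 [ 0.6146 -0.0025  0.0891] 105.47457768652748 [0.6255 0.825  0.064 ] [-3.3225  2.9051 13.8026]
```

Emit:
drive_tool --pt "0 0 0 5 1" --pt "0 0 0 4 1" --pt "0 0 0 0 1"

```text
t: 11.3
eef_pos: [0.6144, -0.0021, 0.089]
tool_rot: [0.001, 0.665, 0.747, 0.0]
contact_force: [-4.5, 4.5, 14.9]
gripper_width: 0.1
grasp_force: 90.5
```

```bash
python3 - <<'E'
from h import *
np.set_printoptions(precision=4,suppress=True)
p,r,s=pose();print(s['t'],p,yaw(r),s['torque'],s['contact_force'],s['gripper_width'])
T=cam('top');k=imaging.read_camera('top');cv2.imwrite('pics/t3.png',k[:,:,::-1])
cv2.imwrite('pics/t3c.png',cv2.resize(k[130:280,230:430,::-1],None,fx=4,fy=4))
E
```

```text
11.3 [ 0.6144 -0.0021  0.089 ] 96.62613694709752 [0.7479 1.0172 0.8086] [-4.5197  4.4829 14.9184] 0.09977351790588315
```

View pics/t3c.png

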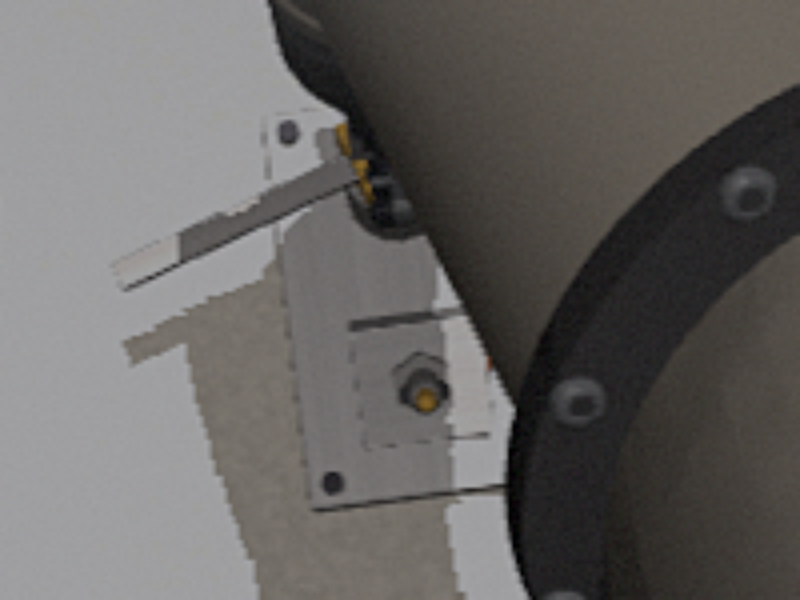

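The top view shows the bar swung to (259,198) full-frame, clear of the nipple. The turning torque rose to 0.8 Nm, so the lock is at its stop. I release the key.

Emit:
drive_tool --pt "0 0 0 -3 1" --pt "0 0 0 0 0.3" --pt "0 0 0 0 -0.3" --pt "0 0 0 0 -0.3" --pt "0 0 -1.0 0 -0.3" --pt "0 0 -3.0 0 -0.3" --pt "0 0 -4.0 0 -0.3" --pt "0 0 -4.0 0 -0.3"

```text
t: 12.15
eef_pos: [0.6136, -0.0038, 0.2088]
tool_rot: [-0.0, 0.646, 0.763, -0.0]
contact_force: [1.4, 0.2, -0.1]
gripper_width: 0.648
grasp_force: 0.0
```

```bash
python3 - <<'E'
from h import *
np.set_printoptions(precision=4,suppress=True)
p,r,s=pose();print(s['t'],p,yaw(r),s['contact_force'],s['gripper_width'])
T=cam('top');print(proj('top',(.563,.112,.08),T))
plan([(.45,-.25,.24,180)],-1)
E
```

```text
12.15 [ 0.6136 -0.0038  0.2088] 99.50010463957578 [ 1.4095  0.2048 -0.1011] 0.6478308076358221
[257.2526 197.6577]
[[np.float64(-2.16), np.float64(-2.02), np.float64(-0.31), np.float64(-8.05), -1], [np.float64(-1.85), np.float64(-2.3), np.float64(-0.31), np.float64(-8.05), -1], [np.float64(-1.51), np.float64(-2.54), np.float64(-0.31), np.float64(-8.05), -1], [np.float64(-1.14), np.float64(-2.73), np.float64(-0.31), np.float64(-8.05), -1], [np.float64(-0.75), np.float64(-2.86), np.float64(-0.31), np.float64(-8.05), -1], [np.float64(-0.34), np.float64(-2.94), np.float64(-0.31), np.float64(-8.05), -1], [np.float64(0.07), np.float64(-2.96), np.float64(-0.31), np.float64(-8.05), -1], [np.float64(0.49), np.float64(-2.92), np.float64(-0.31), np.float64(-8.05), -1]]
[[np.float64(0.89), np.float64(-2.82), np.float64(-0.31), np.float64(-8.05), -1], [np.float64(1.27), np.float64(-2.67), np.float64(-0.31), np.float64(-8.05), -1]]
--
```

Emit:
drive_tool --pt "-2.2 -2.0 -0.3 -8 -1" --pt "-1.9 -2.3 -0.3 -8 -1" --pt "-1.5 -2.5 -0.3 -8 -1" --pt "-1.1 -2.7 -0.3 -8 -1" --pt "-0.7 -2.9 -0.3 -8 -1" --pt "-0.3 -2.9 -0.3 -8 -1" --pt "0.1 -3.0 -0.3 -8 -1" --pt "0.5 -2.9 -0.3 -8 -1"

```text
t: 12.95
eef_pos: [0.4811, -0.2007, 0.232]
tool_rot: [0.0, 0.141, 0.99, -0.0]
contact_force: [-0.1, -1.1, -0.5]
gripper_width: 1.001
grasp_force: 0.0
```

Emit:
drive_tool --pt "0.9 -2.8 -0.3 -8 -1" --pt "1.3 -2.7 -0.3 -8 -1" --pt "0 0 0 0 -1" --pt "0 0 0 0 -1" --pt "0 0 0 0 -1"

```text
t: 13.45
eef_pos: [0.4491, -0.2478, 0.2376]
tool_rot: [0.0, 0.004, 1.0, 0.0]
contact_force: [0.0, 0.2, 0.1]
gripper_width: 1.001
grasp_force: 0.0
```

```bash
python3 - <<'E'
from h import *
np.set_printoptions(precision=4,suppress=True)
p,r,s=pose();c=cam('wrist');np.save('c.npy',np.array(c,dtype=object),allow_pickle=True);im=shot('wrist','pics/w6.png');print(s['t'],p,yaw(r),s['joint_vel'].round(3))
for t in 'gauge_grip gauge_dial'.split():
    for d in imaging.cut_out(t,'wrist')[:1]:
        ys,xs=np.nonzero(d['mask']);print(t,d['conf'],d['centre'],xs.min(),xs.max(),ys.min(),ys.max())
E
```

```text
13.45 [ 0.4491 -0.2478  0.2376] 179.50833034245028 [-0.014  0.005 -0.004 -0.001  0.002 -0.001  0.007]
gauge_grip 0.79 [313.2, 189.2] 292 337 154 223
gauge_dial 0.84 [314.9, 187.9] 291 337 154 222
```

View pics/w6.png

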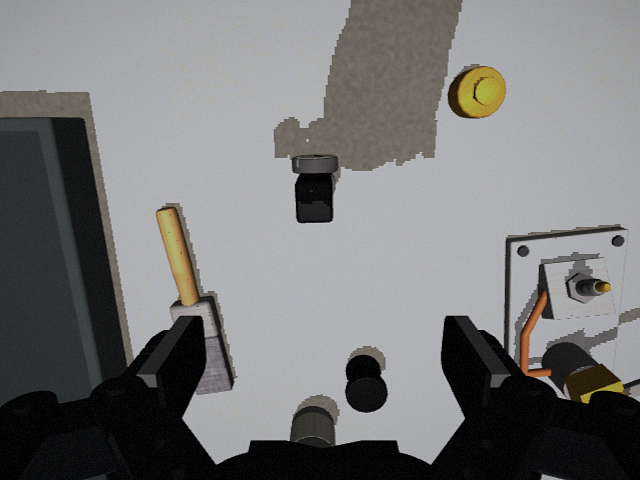

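```bash
python3 - <<'E'
from h import *
np.set_printoptions(precision=4,suppress=True)
c=tuple(np.load('c.npy',allow_pickle=True))
e=onz('wrist',(314.5,222.3),.105,c);print(e,e[0]-.015, onz('wrist',(296,222),.105,c)[1]-onz('wrist',(333,222),.105,c)[1])
g=(e[0]-.015,e[1]);print(proj('wrist',(g[0]-.015,g[1],.105),c),proj('wrist',(g[0]-.026,g[1],.046+.019),c))
plan([(*g,.13,179.5),(*g,.061,179.5)],-1)
E
```

```text
[ 0.4434 -0.2534  0.105 ] 0.4284475697428156 -0.025924132331994143
[313.8202 179.3775] [314.6567 157.5473]
[[np.float64(0.69), np.float64(-0.2), np.float64(3.58), np.float64(0.03), -1], [np.float64(0.69), np.float64(-0.2), np.float64(3.58), np.float64(0.03), -1], [np.float64(0.69), np.float64(-0.2), np.float64(3.58), np.float64(0.03), -1]]
--
[[np.float64(0.0), np.float64(0.0), np.float64(3.45), -0.0, -1], [np.float64(0.0), np.float64(0.0), np.float64(3.45), -0.0, -1]]
--
```

The wrist view shows the gauge grip's top face at columns 296–333 with its far edge at row 222. That gives 26 mm width and (0.428,-0.254), in agreement with the top camera.

Emit:
drive_tool --pt "0.7 -0.2 3.5 0 -1" --pt "0.7 -0.2 3.5 0 -1" --pt "0.7 -0.2 3.5 0 -1" --pt "0 0 3.2 0 -1" --pt "0 0 2.2 0 -1" --pt "0 0 1.5 0 -1" --pt "0 0 0 0 -1" --pt "0 0 0 0 -1" --squeeze 40

```text
t: 14.4
eef_pos: [0.4283, -0.2542, 0.0638]
tool_rot: [0.0, 0.004, 1.0, -0.0]
contact_force: [-0.0, 0.5, 0.7]
gripper_width: 1.001
grasp_force: 0.0
```

```bash
python3 - <<'E'
from h import *
np.set_printoptions(precision=4,suppress=True)
p,r,s=pose();print(s['t'],p,yaw(r),s['contact_force'],s['gripper_width'])
plan([(.4284,-.2538,.061,179.5)],-1)
E
```

```text
14.4 [ 0.4283 -0.2542  0.0638] 179.56209928668574 [-0.04    0.4976  0.6614] 1.000517059272581
[[np.float64(-0.01), np.float64(0.04), np.float64(0.28), np.float64(0.06), -1]]
--
```

Emit:
drive_tool --pt "0 0 0.2 0 0.3" --pt "0 0 0 0 1" --pt "0 0 0 0 1" --pt "0 0 0 0 1" --pt "0 0 0 0 1" --pt "0 0 -1 0 1" --pt "0 0 -3 0 1" --pt "0 0 -3 0 1"

```text
t: 15.2
eef_pos: [0.4267, -0.2539, 0.1319]
tool_rot: [-0.001, 0.004, 1.0, 0.001]
contact_force: [0.3, -0.1, -2.4]
gripper_width: 0.301
grasp_force: 39.8
```

```bash
python3 - <<'E'
from h import *
np.set_printoptions(precision=4,suppress=True)
p,r,s=pose();print(s['t'],p,yaw(r),s['contact_force'],s['gripper_width'],s['grasp_force'])
plan([(.57,-.17,.18,180),(.735,-.02,.18,185.4),(.735,-.003,.07,185.4)],1)
E
```

```text
15.2 [ 0.4267 -0.2539  0.1319] 179.54300106146613 [ 0.3239 -0.1415 -2.388 ] 0.300798096157507 39.81497883796692
[[np.float64(-3.57), np.float64(2.12), np.float64(-1.2), np.float64(-0.11), 1], [np.float64(-3.57), np.float64(2.12), np.float64(-1.2), np.float64(-0.11), 1], [np.float64(-3.57), np.float64(2.11), np.float64(-1.2), np.float64(-0.11), 1], [np.float64(-3.58), np.float64(2.1), np.float64(-1.2), np.float64(-0.11), 1]]
--
[[np.float64(-3.3), np.float64(3.0), np.float64(-0.0), -1.08, 1], [np.float64(-3.36), np.float64(2.94), np.float64(-0.0), -1.08, 1], [np.float64(-3.41), np.float64(2.87), np.float64(-0.0), -1.08, 1], [np.float64(-3.46), np.float64(2.81), np.float64(-0.0), -1.08, 1], [np.float64(-3.52), np.float64(2.74), np.float64(-0.0), -1.08, 1]]
--
[[np.float64(-0.05), np.float64(0.56), np.float64(3.67), -0.0, 1], [np.float64(-0.05), np.float64(0.56), np.float64(3.67), -0.0, 1], [np.float64(-0.05), np.float64(0.56), np.float64(3.67), -0.0, 1]]
--
```

```bash
python3 - <<'E'
from h import *
plan([(.44,-.20,.19,179.5),(.54,.2445,.19,176),(.53,.2445,.084,176)],1)
E
```

```text
[[np.float64(-0.64), np.float64(2.7), np.float64(-2.91), np.float64(0.02), 1], [np.float64(-0.64), np.float64(2.7), np.float64(-2.91), np.float64(0.02), 1]]
--
[[np.float64(-0.87), np.float64(4.05), np.float64(-0.0), 0.32, 1], [np.float64(-0.85), np.float64(4.05), np.float64(-0.0), 0.32, 1], [np.float64(-0.83), np.float64(4.06), np.float64(-0.0), 0.32, 1], [np.float64(-0.81), np.float64(4.06), np.float64(-0.0), 0.32, 1], [np.float64(-0.78), np.float64(4.07), np.float64(-0.0), 0.32, 1], [np.float64(-0.76), np.float64(4.07), np.float64(-0.0), 0.32, 1], [np.float64(-0.74), np.float64(4.08), np.float64(-0.0), 0.32, 1], [np.float64(-0.72), np.float64(4.08), np.float64(-0.0), 0.32, 1]]
[[np.float64(-0.69), np.float64(4.08), np.float64(-0.0), 0.32, 1], [np.float64(-0.67), np.float64(4.09), np.float64(-0.0), 0.32, 1], [np.float64(-0.65), np.float64(4.09), np.float64(-0.0), 0.32, 1]]
--
[[np.float64(0.33), np.float64(-0.02), np.float64(3.53), 0.0, 1], [np.float64(0.33), np.float64(-0.02), np.float64(3.53), 0.0, 1], [np.float64(0.33), np.float64(-0.02), np.float64(3.53), 0.0, 1]]
--
```

Emit:
drive_tool --pt "-0.6 2.7 -2.9 0 1" --pt "-0.6 2.7 -2.9 0 1" --pt "-0.9 4.0 0 0.3 1" --pt "-0.9 4.0 0 0.3 1" --pt "-0.8 4.0 0 0.3 1" --pt "-0.8 4.0 0 0.3 1" --pt "-0.8 4.0 0 0.3 1" --pt "-0.8 4.0 0 0.3 1"

```text
t: 16.0
eef_pos: [0.4948, 0.0397, 0.1897]
tool_rot: [-0.0, 0.02, 1.0, -0.0]
contact_force: [1.2, -0.2, -2.3]
gripper_width: 0.303
grasp_force: 40.1
```

Emit:
drive_tool --pt "-0.7 4.1 0 0.3 1" --pt "-0.7 4.1 0 0.4 1" --pt "-0.7 4.1 0 0.4 1" --pt "-0.7 4.1 0 0.3 1" --pt "-0.7 4.1 0 0.3 1" --pt "0 0 0 0 1" --pt "0 0 0 0 1"

```text
t: 16.7
eef_pos: [0.54, 0.2422, 0.1892]
tool_rot: [-0.001, 0.033, 0.999, -0.0]
contact_force: [0.6, -1.1, -2.7]
gripper_width: 0.294
grasp_force: 40.2
```

```bash
python3 - <<'E'
from h import *
np.set_printoptions(precision=4,suppress=True)
p,r,s=pose();print(s['t'],p,yaw(r),s['contact_force'],s['gripper_width'],s['grasp_force'],s['q'])
plan([(.532,.2445,.19,176),(.532,.2445,.084,176)],1)
E
```

```text
16.7 [0.54   0.2422 0.1892] 176.16930474890134 [ 0.6227 -1.0725 -2.6756] 0.2943585058065106 40.198121666908264 [ 0.0191  0.4812 -0.7229  1.7643  0.3633  1.0351  0.6674]
[[np.float64(0.81), np.float64(0.17), np.float64(-0.08), np.float64(0.17), 1]]
--
[[np.float64(0.0), np.float64(0.0), np.float64(3.53), 0.0, 1], [np.float64(0.0), np.float64(0.0), np.float64(3.53), 0.0, 1], [np.float64(0.0), np.float64(0.0), np.float64(3.53), 0.0, 1]]
--
```

Emit:
drive_tool --pt "0.4 0.1 3.5 0 1" --pt "0.4 0.1 3.5 0 1" --pt "0 0 2.5 0 1" --pt "0 0 1.0 0 1" --pt "0 0 0 0 1" --pt "0 0 0 0 1" --pt "0.8 0 0 0 1" --pt "0.8 0 0 0 1" --squeeze 25

```text
t: 17.5
eef_pos: [0.517, 0.2453, 0.0855]
tool_rot: [0.001, 0.035, 0.999, 0.0]
contact_force: [-1.5, -0.7, -1.2]
gripper_width: 0.302
grasp_force: 40.2
```

Emit:
drive_tool --pt "0.7 0 0 0 1" --pt "0.7 0 0 0 1" --pt "0 0 0 0 1"

```text
t: 17.8
eef_pos: [0.5038, 0.2461, 0.0855]
tool_rot: [0.002, 0.035, 0.999, 0.0]
contact_force: [2.4, 0.0, -0.4]
gripper_width: 0.302
grasp_force: 36.9
```

Emit:
drive_tool --pt "0.6 0 0 0 1" --pt "0.6 0 0 0 1" --pt "0.6 0 0 0 1" --pt "0.6 0 0 0 1" --pt "0.4 0 0 0 1" --pt "0.2 0 0 0 1" --pt "0 0 0 0 1" --pt "0 0 0 0 1"

```text
t: 18.6
eef_pos: [0.4745, 0.2481, 0.0848]
tool_rot: [0.001, 0.035, 0.999, 0.0]
contact_force: [5.8, -0.5, -1.4]
gripper_width: 0.292
grasp_force: 36.6
```

```bash
python3 - <<'E'
from h import *
np.set_printoptions(precision=4,suppress=True)
p,r,s=pose();print(s['t'],p,yaw(r),s['contact_force'],s['gripper_width'],s['grasp_force'])
k=imaging.read_camera('side');cv2.imwrite('pics/s3.png',k[:,:,::-1])
T=cam('side');u=proj('side',p,T).astype(int);print(u)
cv2.imwrite('pics/s3c.png',cv2.resize(k[u[1]-90:u[1]+70,u[0]-100:u[0]+100,::-1],None,fx=3.5,fy=3.5,interpolation=2))
E
```

```text
18.6 [0.4745 0.2481 0.0848] 175.98206092534352 [ 5.7692 -0.4877 -1.3748] 0.2922270663196911 36.64551258087158
[213 315]
```

View pics/s3c.png

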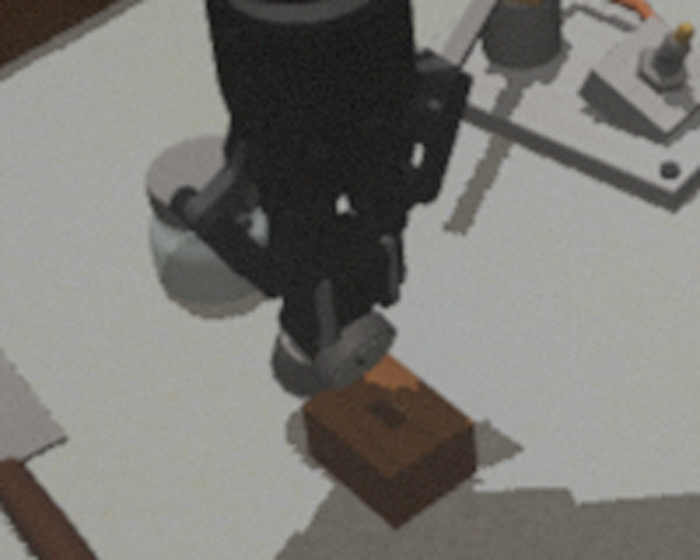

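The side crop shows the gauge tilted in the grip as intended, with the mouth away from the robot and the dial facing down at about (360,350). I tighten the grip and back off.

Emit:
drive_tool --pt "0 0 0 0 1" --pt "-0.5 0 -0.2 0 1" --pt "-1.5 0 -1.0 0 1" --pt "-2.0 0 -3.0 0 1" --pt "0 0 -4.0 0 1" --pt "0 0 -2.5 0 1" --pt "0 0 0 0 1" --pt "0 0 0 0 1" --squeeze 70

```text
t: 19.45
eef_pos: [0.5121, 0.2449, 0.1907]
tool_rot: [-0.001, 0.035, 0.999, -0.0]
contact_force: [0.7, 0.3, -2.7]
gripper_width: 0.299
grasp_force: 71.7
```

```bash
cat >> h.py <<'E'
PB=5.5; f=np.array([np.cos(np.radians(PB)),np.sin(np.radians(PB)),0]); LOCK=np.array([.6146,-.0024,0])
FOOT=LOCK-.09*f+[0,0,.034]; AX=-np.sin(.44)*f+np.array([0,0,np.cos(.44)])
def tcp(s,th=.44,h=.079,dg=.017,lat=0):
    return FOOT+s*AX-f*h*np.sin(th)+np.array([0,0,h*np.cos(th)-dg])
E
python3 - <<'E'
from h import *
np.set_printoptions(precision=4,suppress=True)
p,r,s=pose();print(s['t'],p,yaw(r),s['contact_force'],s['gripper_width'],s['grasp_force'])
print('foot',FOOT,[tcp(x) for x in(.1,.06,.006)])
# check nipple against w5 picture
m,fo,rc,o=cam('wrist');rel=r.T@(o-p);rr=r.T@rc
a=np.radians(176.11);R5=np.array([[np.cos(a),np.sin(a),0],[np.sin(a),-np.cos(a),0],[0,0,-1]])
c5=(m,fo,R5@rr,np.array([.5515,.0095,.1584])+R5@rel)
print('pin tip pred in w5',proj('wrist',FOOT+.040*AX,c5),'foot',proj('wrist',FOOT+.003*AX,c5))
im=cv2.imread('pics/w5.png');h=cv2.cvtColor(im,cv2.COLOR_BGR2HSV);k=cv2.inRange(h,(15,120,50),(35,255,255))[150:230,240:330]
ys,xs=np.nonzero(k);print('brass',xs.mean()+240,ys.mean()+150,len(xs),xs.min()+240,xs.max()+240,ys.min()+150,ys.max()+150)
T=cam('top');print('top pred',proj('top',FOOT+.040*AX,T),'seen',230+427/4,130+400/4)
plan([tuple(tcp(.1))+(185.5,),tuple(tcp(.06))+(185.5,)],1)
E
```

```text
19.45 [0.5121 0.2449 0.1907] 176.03457666578484 [ 0.6963  0.3443 -2.7208] 0.29880288659003895 71.6902220249176
foot [ 0.525 -0.011  0.034] [array([ 0.4491, -0.0183,  0.179 ]), array([ 0.4661, -0.0167,  0.1428]), array([ 0.489 , -0.0145,  0.0939])]
pin tip pred in w5 [278.552 179.635] foot [288.4788 196.0551]
brass 278.0462962962963 185.80092592592592 216 248 287 175 229
top pred [334.4798 229.8208] seen 336.75 230.0
[[np.float64(0.64), np.float64(-3.81), np.float64(0.17), np.float64(-1.35), 1], [np.float64(0.73), np.float64(-3.8), np.float64(0.17), np.float64(-1.35), 1], [np.float64(0.82), np.float64(-3.78), np.float64(0.17), np.float64(-1.35), 1], [np.float64(0.91), np.float64(-3.76), np.float64(0.17), np.float64(-1.35), 1], [np.float64(0.99), np.float64(-3.74), np.float64(0.17), np.float64(-1.35), 1], [np.float64(1.08), np.float64(-3.71), np.float64(0.17), np.float64(-1.35), 1], [np.float64(1.17), np.float64(-3.69), np.float64(0.17), np.float64(-1.35), 1]]
--
[[np.float64(-1.7), np.float64(-0.0), np.float64(3.62), -0.0, 1]]
--
```

Emit:
drive_tool --pt "0.5 -3.8 0 -1.3 1" --pt "0.6 -3.8 0 -1.3 1" --pt "0.7 -3.8 0 -1.4 1" --pt "0.8 -3.8 0 -1.4 1" --pt "0.8 -3.7 0 -1.4 1" --pt "0.9 -3.7 0 -1.4 1" --pt "1.0 -3.7 0 -1.3 1" --pt "0 0 0.5 0 1"

```text
t: 20.25
eef_pos: [0.4574, -0.0242, 0.1842]
tool_rot: [-0.003, -0.044, 0.999, -0.001]
contact_force: [0.4, 0.0, -3.3]
gripper_width: 0.296
grasp_force: 71.6
```

Emit:
drive_tool --pt "0 0 1.5 0 1" --pt "0 0 1.5 0 1" --pt "0 0 0 0 1" --pt "0 0 0 0 1"

```text
t: 20.65
eef_pos: [0.4592, -0.0175, 0.1554]
tool_rot: [-0.001, -0.049, 0.999, 0.0]
contact_force: [-0.2, -0.3, -1.4]
gripper_width: 0.295
grasp_force: 71.5
```

```bash
python3 - <<'E'
from h import *
np.set_printoptions(precision=4,suppress=True)
p,r,s=pose();print(s['t'],p,yaw(r),s['contact_force'],s['grasp_force'],s['joint_vel'].round(3))
plan([tuple(tcp(.055))+(185.5,)],1)
E
```

```text
20.65 [ 0.4592 -0.0175  0.1554] -174.42484684923807 [-0.1642 -0.3299 -1.3944] 71.48498296737671 [ 0.005 -0.019 -0.006 -0.022 -0.004 -0.001  0.002]
[[np.float64(-0.02), np.float64(0.0), np.float64(0.04), np.float64(-8.37), 1], [np.float64(-0.02), np.float64(-0.0), np.float64(0.04), np.float64(-8.37), 1], [np.float64(-0.02), np.float64(-0.01), np.float64(0.04), np.float64(-8.37), 1], [np.float64(-0.02), np.float64(-0.01), np.float64(0.04), np.float64(-8.37), 1], [np.float64(-0.02), np.float64(-0.01), np.float64(0.04), np.float64(-8.37), 1], [np.float64(-0.02), np.float64(-0.01), np.float64(0.04), np.float64(-8.37), 1], [np.float64(-0.01), np.float64(-0.02), np.float64(0.04), np.float64(-8.37), 1], [np.float64(-0.01), np.float64(-0.02), np.float64(0.04), np.float64(-8.37), 1]]
[[np.float64(-0.01), np.float64(-0.02), np.float64(0.04), np.float64(-8.37), 1], [np.float64(-0.01), np.float64(-0.02), np.float64(0.04), np.float64(-8.37), 1], [np.float64(-0.0), np.float64(-0.02), np.float64(0.04), np.float64(-8.37), 1], [np.float64(0.0), np.float64(-0.02), np.float64(0.04), np.float64(-8.37), 1
[... 1738 characters left out ...]
0.01), np.float64(0.02), np.float64(0.04), np.float64(-8.37), 1], [np.float64(-0.01), np.float64(0.02), np.float64(0.04), np.float64(-8.37), 1], [np.float64(-0.01), np.float64(0.02), np.float64(0.04), np.float64(-8.37), 1], [np.float64(-0.01), np.float64(0.02), np.float64(0.04), np.float64(-8.37), 1], [np.float64(-0.02), np.float64(0.01), np.float64(0.04), np.float64(-8.37), 1], [np.float64(-0.02), np.float64(0.01), np.float64(0.04), np.float64(-8.37), 1]]
[[np.float64(-0.02), np.float64(0.01), np.float64(0.04), np.float64(-8.37), 1], [np.float64(-0.02), np.float64(0.01), np.float64(0.04), np.float64(-8.37), 1], [np.float64(-0.02), np.float64(0.0), np.float64(0.04), np.float64(-8.37), 1]]
--
```

```bash
cat > ov.py <<'E'
from h import *
def overlay(out,th=.44,h=.079,dg=.017):
    p,r,s=pose();x=-r[:,0];y=np.cross([0,0,1],x)
    gz=-np.sin(th)*x+np.cos(th)*np.array([0,0,1]);gx=np.cos(th)*x+np.sin(th)*np.array([0,0,1])
    M=p+np.array([0,0,dg])-h*gz
    a=np.linspace(0,2*np.pi,40)
    loops=[([M+z*gz+.017*(np.cos(t)*gx+np.sin(t)*y) for t in a],(0,0,255)) for z in(0,.032)]
    loops+=[([M+z*gz+i*.015*gx+j*.013*y for i,j in((1,1),(1,-1),(-1,-1),(-1,1),(1,1))],(0,255,0)) for z in(.032,.105)]
    loops+=[([M-.026*gx+.046*gz+.019*(np.cos(t)*gz+np.sin(t)*y) for t in a],(255,0,255))]
    loops+=[([FOOT+.04*AX+.0045*(np.cos(t)*(np.cos(.44)*f+np.array([0,0,np.sin(.44)]))+np.sin(t)*np.array([-f[1],f[0],0])) for t in a],(255,255,0)),([FOOT,FOOT+.04*AX],(255,255,0))]
    tiles=[]
    for n in('side','top','wrist'):
        c=cam(n);im=imaging.read_camera(n)[:,:,::-1].copy();u=proj(n,M,c)
        k={'side':5,'top':5,'wrist':2.5}[n];w,hh=400/k,300/k;x0=int(u[0]-w/2);y0=int(u[1]-hh/2)
        x0=min(max(x0,0),640-int(w));y0=min(max(y0,0),480-int(hh))
        t=cv2.convertScaleAbs(cv2.resize(im[y0:y0+int(hh),x0:x0+int(w)],(400,300),interpolation=2),alpha=1.6,beta=15)
        if n=='side':tiles.append(t.copy())
        for L,col in loops:
            q=np.array([(proj(n,X,c)-[x0,y0]+.5)*k for X in L]);cv2.polylines(t,[q.astype(np.int32)],False,col,1)
        tiles.append(t)
    cv2.imwrite(out,np.vstack([np.hstack(tiles[:2]),np.hstack(tiles[2:])]))
    print(s['t'],p,'mouth',M,'s',(M-FOOT)@AX,'off',(M-FOOT)-((M-FOOT)@AX)*AX)
if __name__=='__main__':
    import sys; np.set_printoptions(precision=4,suppress=True); overlay(sys.argv[1])
E
python3 ov.py pics/o1.png
```

```text
20.65 [ 0.4592 -0.0175  0.1554] mouth [ 0.4927 -0.0142  0.1008] s 0.07432744171390063 off [-0.0008 -0.0002 -0.0004]
```

View pics/o1.png

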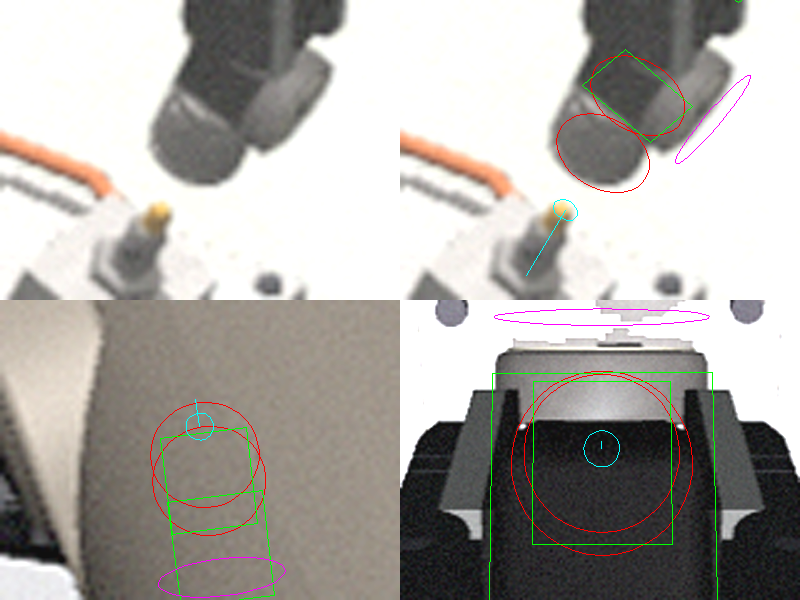

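The overlay shows the mouth where predicted in the side view, with the pin about 1 px off. In the wrist view the dial and grip sit roughly 5 mm further forward than modelled, so the gauge slid while it pivoted. I fit the actual tilt and shift from the masks.

```bash
cat > fit.py <<'E'
from h import *
from scipy.optimize import least_squares
np.set_printoptions(precision=4,suppress=True)
p,r,s=pose();x=-r[:,0];Z=np.array([0,0,1]);y=np.cross(Z,x);a=np.linspace(0,2*np.pi,60)
def parts(th,dx,dz):
    gz=-np.sin(th)*x+np.cos(th)*Z;gx=np.cos(th)*x+np.sin(th)*Z
    M=p+dx*x+dz*Z+.017*Z-.079*gz
    return M,gz,[[M+k*gz+.017*(np.cos(t)*gx+np.sin(t)*y) for k in(0,.032) for t in a],
      [M+k*gz+i*.015*gx+j*.013*y for k in(.032,.105) for i in(-1,1) for j in(-1,1)],
      [M-k*gx+.046*gz+.019*(np.cos(t)*gz+np.sin(t)*y) for k in(.018,.026) for t in a]]
def env(n,c,th,dx,dz,cols,low):
    out=np.full((3,len(cols)),-1e4 if low else 1e4)
    for k,P in enumerate(parts(th,dx,dz)[2]):
        h=cv2.convexHull(np.array([proj(n,X,c) for X in P],np.float32))[:,0];h=np.vstack([h,h[:1]])
        for i,u in enumerate(cols):
            v=[q[1]+(w[1]-q[1])*(u-q[0])/(w[0]-q[0]) for q,w in zip(h[:-1],h[1:]) if (q[0]-u)*(w[0]-u)<0]
            if v: out[k,i]=max(v) if low else min(v)
    return out.max(0) if low else out.min(0)
obs={}
for n in('side','wrist'):
    imaging.read_camera(n); c=cam(n); D=imaging.cut_out('gauge_grip',n)[0];m=D['mask']
    m=m.astype(np.uint8);nl,lab,st,_=cv2.connectedComponentsWithStats(m);m=lab==1+np.argmax(st[1:,4])
    ys,xs=np.nonzero(m);print(n,D['conf'],xs.min(),xs.max(),ys.min(),ys.max())
    cols=np.arange(xs.min()+2,xs.max()-1)
    if n=='wrist': cols=cols[(cols>285)&(cols<362)]
    rows=np.array([np.nonzero(m[:,u])[0].max()+.5 if n=='side' else np.nonzero(m[:,u])[0].min()-.5 for u in cols]);obs[n]=(c,cols,rows)
    print(rows[::4])
def res(v,full=False):
    o=[]
    for n,(c,cols,rows) in obs.items():
        b=(v[3],v[4]) if n=='side' else (0,0)
        e=np.clip(env(n,c,*v[:3],cols-b[0],n=='side')+b[1]-rows,-8,8)
        o.append(e/np.sqrt(len(cols))*5)
    return np.concatenate(o+[[ (v[3]+1.4)/.7*.5,(v[4]-1)/.7*.5,v[2]/.003*.5,(v[0]-.4)/.15*.3]])
for v0 in([.44,0,0,-1.4,1],[.35,.006,0,-1.4,1],[.3,.003,0,-1.4,1]):
    q=least_squares(res,v0,loss='soft_l1',diff_step=1e-3,x_scale=[.05,.003,.003,1,1]);M,gz,_=parts(*q.x[:3]);w=M-FOOT
    print(q.cost,q.x,'mouth rel TCP fwd %.4f z %.4f'%((M-p)@x,M[2]-p[2]),'s',w@AX,'off',w-(w@AX)*AX)
E
python3 fit.py
```

```text
side 0.88 307 346 173 226
[222.5 225.5 226.5 225.5 221.5 219.5 218.5 213.5 207.5]
wrist 0.83 279 368 281 424
[284.5 283.5 283.5 283.5 283.5 283.5 283.5 283.5 283.5 282.5 281.5 281.5
 281.5 280.5 282.5 281.5 281.5 281.5 282.5]
20.4172312494134 [ 0.3922  0.0041  0.0047 -1.2237  0.4149] mouth rel TCP fwd 0.0343 z -0.0513 s 0.07762035886463321 off [ 0.0024 -0.0002  0.0011]
20.41724493677035 [ 0.3922  0.0041  0.0047 -1.2174  0.4033] mouth rel TCP fwd 0.0343 z -0.0513 s 0.07758889824762623 off [ 0.0024 -0.0002  0.0011]
20.273022330205475 [ 0.4009  0.004   0.0046 -1.1178  0.483 ] mouth rel TCP fwd 0.0348 z -0.0511 s 0.07752742440033786 off [ 0.0029 -0.0002  0.0013]
```

Emit:
drive_tool --pt "0.2 0 0 0 1" --pt "-0.5 0 1.0 0 1" --pt "-0.5 0 1.0 0 1" --pt "-0.4 0 0.9 0 1" --pt "0 0 0 0 1" --pt "0 0 0 0 1" --pt "0 0 0 0 1"

```text
t: 21.7
eef_pos: [0.4721, -0.0168, 0.1274]
tool_rot: [0.0, -0.048, 0.999, 0.0]
contact_force: [0.7, 0.0, -2.3]
gripper_width: 0.296
grasp_force: 71.6
```

```bash
python3 fit.py; python3 -c "
from h import *
p,r,s=pose();print(s['t'],p,yaw(r),s['contact_force'])"
```

```text
side 0.64 301 339 188 237
[234.5 237.5 237.5 237.5 233.5 231.5 229.5 224.5 218.5]
wrist 0.98 279 368 281 424
[283.5 282.5 282.5 282.5 282.5 282.5 282.5 282.5 282.5 281.5 281.5 281.5
 281.5 280.5 282.5 282.5 282.5 282.5 282.5]
12.589213398005274 [ 0.374   0.005   0.0047 -1.2246  0.3254] mouth rel TCP fwd 0.0339 z -0.0518 s 0.04577844351267468 off [ 0.0003 -0.0007  0.0001]
12.56393086775359 [ 0.3758  0.0052  0.0039 -1.074   0.0527] mouth rel TCP fwd 0.0342 z -0.0525 s 0.044995177483750357 off [ 0.0003 -0.0007  0.0001]
12.586466016359406 [ 0.3741  0.005   0.0047 -1.238   0.3468] mouth rel TCP fwd 0.0339 z -0.0518 s 0.04583817072068487 off [ 0.0003 -0.0007  0.0001]
21.9 [ 0.47222878 -0.01700134  0.12760835] -174.48142922977857 [ 0.77806629 -0.88864335 -2.0610254 ]
```

Emit:
drive_tool --pt "-0.22 0.05 0.45 0 1" --pt "-0.22 0 0.45 0 1" --pt "-0.22 0 0.45 0 1" --pt "0 0 0 0 1" --pt "0 0 0 0 1" --squeeze 50

```text
t: 22.4
eef_pos: [0.4785, -0.0157, 0.1136]
tool_rot: [-0.0, -0.048, 0.999, 0.0]
contact_force: [-0.2, 0.2, -1.5]
gripper_width: 0.296
grasp_force: 71.6
```

Emit:
drive_tool --pt "-0.13 0 0.27 0 1" --pt "-0.03 0 0.3 0 1" --pt "0 0 0 0 1" --pt "0 0 0 0 1"

```text
t: 22.8
eef_pos: [0.4805, -0.0158, 0.1081]
tool_rot: [0.0, -0.048, 0.999, -0.0]
contact_force: [0.2, -0.9, -0.4]
gripper_width: 0.296
grasp_force: 71.9
```

Emit:
drive_tool --pt "-0.05 0 0.3 0 1" --pt "-0.05 0 0.3 0 1" --pt "-0.05 0 0.3 0 1" --pt "0 0 0 0 1" --squeeze 45

```text
t: 23.2
eef_pos: [0.4822, -0.0154, 0.0991]
tool_rot: [0.0, -0.048, 0.999, 0.0]
contact_force: [0.7, -0.6, 2.5]
gripper_width: 0.295
grasp_force: 72.1
```

Emit:
drive_tool --pt "-0.1 0 0.3 0 1" --pt "-0.1 0 0.3 0 1" --pt "0 0 0 0 1"

```text
t: 23.5
eef_pos: [0.4846, -0.0152, 0.0936]
tool_rot: [0.001, -0.048, 0.999, -0.0]
contact_force: [0.1, -0.3, 6.9]
gripper_width: 0.297
grasp_force: 73.2
```

```bash
python3 fit.py|tail -3; python3 -c "
from h import *
p,r,s=pose();print(s['t'],p,yaw(r),s['contact_force'],s['torque'])"
```

```text
13.723290557294543 [ 0.4188  0.0032  0.0054 -0.4962  0.8208] mouth rel TCP fwd 0.0353 z -0.0497 s 0.011144034389684898 off [-0.0005 -0.0003 -0.0002]
13.478694881834404 [ 0.3888  0.005   0.0029 -1.0746  0.1703] mouth rel TCP fwd 0.0349 z -0.0532 s 0.008211076703563257 off [-0.0021 -0.0004 -0.001 ]
13.723263644264287 [ 0.4188  0.0032  0.0054 -0.5025  0.8323] mouth rel TCP fwd 0.0353 z -0.0497 s 0.01118239676148551 off [-0.0005 -0.0003 -0.0002]
23.7 [ 0.48454791 -0.01519164  0.09362023] -174.48200126138215 [-0.50722001 -0.84933468  6.42744587] [-0.03942192 -0.10489394 -0.01764528]
```

Emit:
drive_tool --pt "-0.08 0 0.2 0 1" --pt "-0.08 0 0.2 0 1" --pt "0 0 0 0 1"

```text
t: 24.0
eef_pos: [0.4843, -0.0151, 0.0923]
tool_rot: [-0.001, -0.048, 0.999, -0.002]
contact_force: [-21.2, -2.2, 50.8]
gripper_width: 0.297
grasp_force: 78.9
```

Emit:
drive_tool --pt "-0.08 0 0.2 0 1" --pt "-0.04 0 0.1 0 1" --pt "0 0 0 0 1"

```text
t: 24.3
eef_pos: [0.4837, -0.0151, 0.0909]
tool_rot: [-0.003, -0.049, 0.999, -0.003]
contact_force: [-34.7, -3.1, 82.9]
gripper_width: 0.293
grasp_force: 83.0
```

Emit:
drive_tool --pt "0.1 0 -0.25 0 1" --pt "0.1 0 -0.2 0 1" --pt "0 0 0 0 1" --pt "0 0 0 0 1" --squeeze 80

```text
t: 24.7
eef_pos: [0.4837, -0.0152, 0.0913]
tool_rot: [-0.001, -0.048, 0.999, -0.001]
contact_force: [-6.3, -1.4, 17.3]
gripper_width: 0.297
grasp_force: 79.1
```

```bash
python3 fit.py; python3 - <<'E'
from h import *
np.set_printoptions(precision=4,suppress=True)
p,r,s=pose();print(s['t'],p,yaw(r),s['contact_force'],s['torque'])
imaging.read_camera('side');S=cam('side')
for t in('key_grip','jar','loupe','guard_tip','nipple'):
    for d in imaging.cut_out(t,'side')[:1]: print(t,round(d['conf'],2),d['centre'])
print('key pred',proj('side',(.6146,-.0024,.108),S),'jar', proj('side',(.616,.204,.03),S))
E
```

```text
side 0.64 295 333 204 249
[246.5 249.5 249.5 248.5 244.5 244.5 242.5 238.5 218.5]
wrist 0.93 278 368 284 422
[285.5 284.5 284.5 284.5 284.5 283.5 283.5 283.5 283.5 283.5 283.5 283.5
 283.5 283.5 283.5 284.5 284.5 284.5 284.5]
17.518279268117652 [ 0.4741  0.0026  0.0059 -0.3891  0.461 ] mouth rel TCP fwd 0.0387 z -0.0475 s 0.010085475783536045 off [ 0.0015 -0.0001  0.0007]
17.538397030789163 [ 0.4691  0.0028  0.0055 -0.3448  0.2187] mouth rel TCP fwd 0.0386 z -0.0480 s 0.009658861482862751 off [ 0.0012 -0.0001  0.0006]
17.523400698348254 [ 0.4687  0.0028  0.0058 -0.3989  0.2988] mouth rel TCP fwd 0.0385 z -0.0478 s 0.00991428332533665 off [ 0.0012 -0.0001  0.0006]
24.9 [ 0.4838 -0.0152  0.0913] -174.46881824828282 [-6.8382 -1.1664 17.0238] [-0.0185  1.233   0.0936]
key_grip 0.54 [261.0, 199.2]
jar 0.64 [171.3, 289.8]
guard_tip 0.68 [249.9, 221.2]
nipple 0.16 [223.0, 347.7]
key pred [260.3181 195.6865] jar [177.0618 286.5959]
```

Emit:
drive_tool --pt "-0.08 0 0.18 0 1" --pt "0.15 0 0 0 1" --pt "0 0 0 0 1" --pt "-0.3 0 0 0 1" --pt "0 0 0 0 1" --pt "0.15 0 0 0 1" --pt "0 0 0 0 1"

```text
t: 25.9
eef_pos: [0.4838, -0.0152, 0.0912]
tool_rot: [-0.001, -0.048, 0.999, -0.002]
contact_force: [-17.4, -2.2, 42.9]
gripper_width: 0.295
grasp_force: 82.3
```

```bash
python3 fit.py|tail -3; python3 - <<'E'
from h import *
np.set_printoptions(precision=4,suppress=True)
p,r,s=pose();print(s['t'],p,yaw(r),s['contact_force'],s['torque'],s['grasp_force'])
imaging.read_camera('top')
for t in('jar','loupe','guard_tip','key_grip'):
    for d in imaging.cut_out(t,'top')[:1]: print(t,round(d['conf'],2),d['centre'])
E
```

```text
16.850199163540935 [ 0.4499  0.0037  0.0042 -1.1826  0.327 ] mouth rel TCP fwd 0.0382 z -0.0500 s 0.007943221575533439 off [-0.     -0.0002 -0.    ]
19.77040864148265 [ 0.4382  0.0032  0.006  -1.0109  0.3785] mouth rel TCP fwd 0.0368 z -0.0487 s 0.009734814088001899 off [-0.0006 -0.0002 -0.0003]
19.770752277895962 [ 0.4383  0.0031  0.0061 -1.0267  0.4099] mouth rel TCP fwd 0.0368 z -0.0486 s 0.009827870801845391 off [-0.0006 -0.0002 -0.0003]
26.1 [ 0.4838 -0.0152  0.0912] -174.46744118445176 [-17.1577  -1.9954  42.681 ] [-0.0715  3.3128  0.0482] 82.29960322380066
jar 0.86 [211.2, 174.2]
loupe 0.94 [448.0, 163.0]
guard_tip 0.67 [270.1, 196.0]
```

Emit:
drive_tool --pt "0.04 0 -0.1 0 1" --pt "0 0 0 0 1" --pt "0 0 0 0 1" --pt "0 0 0 0 1"

```text
t: 26.75
eef_pos: [0.4838, -0.0152, 0.0912]
tool_rot: [-0.001, -0.048, 0.999, -0.001]
contact_force: [-11.7, -2.0, 29.0]
gripper_width: 0.295
grasp_force: 80.4
```

```bash
python3 -c "
from station import hand_in
print(hand_in())"
```

```text
the job is handed in; nothing more can be done
None
```

I turned the key to the stop and left it in the lock, pressed the gauge onto the nipple against a firm stop, and handed the job in at about 27 s while still gripping and pushing with about 30 N; "fully home" rests on force and position readings, not a direct valve or pin reading.

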